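Gauge a brayer sleeve and sort it

TASK

Check the roller sleeve that lies on the two steel rods of the fit gauge: push it gently from its free end, without gripping it, along the rods onto the gauge pin until it stops. If it goes fully home against the shoulder it fits, so draw it off and lay it on its side in the green tray; if it stops short, draw it off and lay it on its side in the red tray. Set it down rather than dropping it, and leave the two waiting sleeves and everything else on the bench alone.

Things in the scene. Friction and masses are not known exactly. Their poses are not given: they have to be found in the camera images.
- gauge: Bench fit gauge on a plywood board 270 mm (its x) by 360 mm (its y), 15 mm thick, fixed to the table. Origin at the centre of the board's underside, z up. The gauge axis runs along its y at x = -75 mm, z = 66.4 mm. A green headstock (60 mm wide, y = -164 to -128 mm, 101 mm high, small screw to 113 mm) at the -y end carries the pin: shoulder at y = -120 mm, tip at y = -30 mm.
- rods_end (a point): Point on the gauge axis above the outer (+y) end of the two steel rods, 280 mm from the shoulder; axes as the gauge's. The rods (12 mm thick, 30 mm apart, tops 43 mm above the table) run from here to the headstock and carry the sleeve to be tested in line with the pin, 165 to 190 mm (centre) from the shoulder, clear of the pin. Its free end faces this point.
- gauge_pin: Gauge pin, fixed on the headstock: steel, 22 mm diameter, 90 mm long with a 1.5 mm chamfer, and a 34 mm collar (the shoulder) at its root. Origin on its axis at the shoulder face, y along the pin to its tip. Sliding a sleeve takes 1 to 4 N; where it stops the force rises steeply, so push at about 30 mm/s or slower and stop: a knock of over 80 N spoils the pin.
- shoulder (a point): Centre of the shoulder face (same point as the pin's origin), 66.4 mm above the table; y towards the pin's tip. A sleeve that fits goes on till its end touches the shoulder: its centre is then 50 mm from here along y. One that does not fit stops short: part-way on, centre about 80 mm from here, or at once at the nose, centre about 140 mm from here.
- rack (a point): Middle of the wooden dowel rack beside the rods, on the same board, midway between the axes of the two waiting sleeves, at their height (66.4 mm above the table). They lie parallel to the gauge axis, 100 and 167 mm from it on the gauge's +x side.
- roller_a: Hand-roller (brayer) sleeve: brown rubber tube with aluminium end bushes, 100 mm long, 54 mm outside diameter, about 0.25 kg, firm. Origin at its centre; its y axis is its long axis (level), it may roll about it. The three sleeves look alike, only the gauge tells which fit. At the start one lies on the gauge rods, the other two on the dowel rack.
- roller_b: Hand-roller (brayer) sleeve: brown rubber tube with aluminium end bushes, 100 mm long, 54 mm outside diameter, about 0.25 kg, firm. Origin at its centre; its y axis is its long axis (level), it may roll about it. The three sleeves look alike, only the gauge tells which fit. At the start one lies on the gauge rods, the other two on the dowel rack.
- roller_c: Hand-roller (brayer) sleeve: brown rubber tube with aluminium end bushes, 100 mm long, 54 mm outside diameter, about 0.25 kg, firm. Origin at its centre; its y axis is its long axis (level), it may roll about it. The three sleeves look alike, only the gauge tells which fit. At the start one lies on the gauge rods, the other two on the dowel rack.
- tray_green: Shallow green plastic tray for sleeves that fit, fixed to the table: 180 mm along its x, 150 mm along its y, walls 35 mm high, 4 mm thick, inner floor 4 mm above the table. Origin at the centre of its underside, z up. A sleeve lying in it has its centre 31 mm above the table. The two trays stand left and right of the gauge, either way round.
- tray_red: Shallow red plastic tray for sleeves that do not fit, fixed to the table: 180 mm along its x, 150 mm along its y, walls 35 mm high, 4 mm thick, inner floor 4 mm above the table. Origin at the centre of its underside, z up. A sleeve lying in it has its centre 31 mm above the table. The two trays stand left and right of the gauge, either way round.
- brayer: Bystander: complete hand roller with wooden handle, lying flat, 200 mm long, 126 mm wide, 48 mm high. Origin on the table under the middle of its roller.
- graver_light: Bystander: engraving tool with a pale mushroom handle, 110 mm long, 33 mm thick, lying down. Origin under its middle.
- graver_dark: Bystander: the same with a dark handle.
- block_tan: Bystander: oval carved printing block, brown wood, about 110 by 52 by 12 mm. Origin under its middle.
- block_grey: Bystander: oval carved printing block, grey, about 90 by 60 by 12 mm. Origin under its middle.
- bottle_red: Bystander: red bottle with white cap, 68 mm diameter, 150 mm high. Origin under its middle.
- ink_tin: Bystander: round ink tin, 84 mm diameter, 60 mm high. Origin under its middle.
Mind the look-alikes: they are no part of the job. Of the things that look like the tray_green, the larger one is meant.

How it is judged (in metres and radians):
On the way:
1. The sleeve on the rods has been pushed from its end, not gripped, along the gauge as far as it goes: home on the shoulder (within 4 mm) if it fits, else pressed against the pin where it stops (((y of roller_a in the frame of gauge between -0.08 and -0.066 m and x of roller_a in the frame of gauge between -0.08 and -0.07 m and z of roller_a in the frame of gauge between 0.061 and 0.072 m and distance between the grasp point and roller_a above 0.055 m) or (y of roller_b in the frame of gauge between -0.05 and -0.036 m and x of roller_b in the frame of gauge between -0.08 and -0.07 m and z of roller_b in the frame of gauge between 0.061 and 0.072 m and distance between the grasp point and roller_b above 0.055 m and contact force between roller_b and gauge_pin above 1 N) or (y of roller_c in the frame of gauge between 0.01 and 0.025 m and x of roller_c in the frame of gauge between -0.08 and -0.07 m and z of roller_c in the frame of gauge between 0.061 and 0.072 m and distance between the grasp point and roller_c above 0.055 m and contact force between roller_c and gauge_pin above 1 N))), for 0.1 s.
At the end, for the whole second after the job is handed in: The tested sleeve lies in the green tray if it went home on the shoulder, in the red tray if it stopped short: resting on the tray floor inside its walls, axis level within 10 degrees, let go and still. The two waiting sleeves are within 15 mm of where they lay (((x of roller_a in the frame of tray_green between -0.086 and 0.086 m and y of roller_a in the frame of tray_green between -0.071 and 0.071 m and z of roller_a in the frame of tray_green between 0.02 and 0.045 m and angle between roller_a's own y axis and vertical between 1.4 and 1.74 rad and linear speed of roller_a below 0.03 m/s and angular speed of roller_a below 1 rad/s and distance of each of roller_b, roller_c from where it was at the start of the episode below 0.015 m) or (x of roller_b in the frame of tray_red between -0.086 and 0.086 m and y of roller_b in the frame of tray_red between -0.071 and 0.071 m and z of roller_b in the frame of tray_red between 0.02 and 0.045 m and angle between roller_b's own y axis and vertical between 1.4 and 1.74 rad and linear speed of roller_b below 0.03 m/s and angular speed of roller_b below 1 rad/s and distance of each of roller_a, roller_c from where it was at the start of the episode below 0.015 m) or (x of roller_c in the frame of tray_red between -0.086 and 0.086 m and y of roller_c in the frame of tray_red between -0.071 and 0.071 m and z of roller_c in the frame of tray_red between 0.02 and 0.045 m and angle between roller_c's own y axis and vertical between 1.4 and 1.74 rad and linear speed of roller_c below 0.03 m/s and angular speed of roller_c below 1 rad/s and distance of each of roller_a, roller_b from where it was at the start of the episode below 0.015 m))); the robot touches nothing.
It fails at once if A sleeve falls free (faster than 0.7 m/s, as after a drop of 25 mm) instead of being set down ((linear speed of roller_a above 0.7 m/s and contact force between roller_a and the fingers below 0.05 N) or (linear speed of roller_b above 0.7 m/s and contact force between roller_b and the fingers below 0.05 N) or (linear speed of roller_c above 0.7 m/s and contact force between roller_c and the fingers below 0.05 N)).
It fails at once if A sleeve is forced against the gauge pin with more than 80 N, as by a fast or hard push (contact force between any of roller_a, roller_b, roller_c and gauge_pin above 80 N).
It fails at once if A waiting sleeve is disturbed by more than 25 mm (two sleeves have moved) (distance of each of roller_a, roller_b from where it was at the start of the episode above 0.025 m or distance of each of roller_b, roller_c from where it was at the start of the episode above 0.025 m or distance of each of roller_a, roller_c from where it was at the start of the episode above 0.025 m).
It fails at once if One of the other things on the bench is moved by more than 30 mm (distance of any of brayer, graver_light, graver_dark, block_tan, block_grey, bottle_red, ink_tin from where it was at the start of the episode above 0.03 m).
It also fails if it takes over 59 s, if anything falls off the work surface, if the arm or the gripper's body presses on something with over 40 N, if the wrist force passes 120 N, or if a joint passes its speed limit or range.

ROBOT

A 6-joint arm with a two-finger parallel gripper is mounted at the origin on the work surface. World frame = base frame: x ahead of the robot, y to its left, z up, the work surface at z = 0. Lengths are in mm, angles in degrees, forces in N, time in s.
With the tool pointing down it reaches from about 300 to 1000 mm from the base axis. Payload 5.1 kg.
Tool frame: the origin (TCP) lies midway between the tips of the shut fingers; the grasp point (between the pads) lies 19 mm behind it (robot.grasp_offset is the distance from the TCP to the grasp point, in mm); z points along the fingers, y is the line along which they close (so a half turn about z gives the same grasp; the last joint's range is limited). The gripper opens to 95 mm and grips with 3 to 60 N. Pads are 20 mm wide; open, the fingers measure 119 mm over their backs; the gripper's body (75 mm by 180 mm) begins 59 mm behind the grasp point.
Start: joints at [67.059, 7.093, 94.555, -0, 78.352, -4.733], TCP at [203.131, 617.432, 214.656] pointing down, gripper open.
Joint ranges: [-149.61, 149.61], [-58.7, 133.49], [1.44, 155.28], [-77.14, 257.14], [18.33, 153.61], [-166.67, 166.67]. Speed limits (degrees/s): [147.25, 147.25, 180, 180, 180, 180].

INTERFACE

Orientations are given as [roll, pitch, yaw] about the fixed x, y, z axes, in that order (R = Rz(yaw) Ry(pitch) Rx(roll)).
In Python, from workcell import readout, imaging, ticket, robot gives the robot as it stands.
- The arm moves only by the shell command python3 -m jog 'ROWS' [FORCE]. ROWS is text: rows parted by semicolons, each of 7 numbers parted by spaces: the shift along the tool's x, y, z in m, then the turn, a rotation vector about the tool's x, y, z in rad, then the closure, from 0 (fully open) to 1 (shut). In form: dx dy dz rx ry rz jaw; .... A call has 1 to 20 rows; each row shifts and turns the commanded pose from where the row before left it, along the tool's axes as they then stand; what a row does not reach is not made up. A row lasts 1/10 s, in which the tool goes at most 50 mm and 8.59 degrees, less where a joint would pass 70% of its speed; a pose out of reach is approached as far as the arm can. A call with a gripper value outside its range is refused whole. The fingers move at their own pace and stop on an object; FORCE is the grip in N (left out, the last holds). Time passes only in rows, so rows that do not move let the fingers close. It gives the time, the measured TCP pose, the force, the opening and the grip force at its end, in the units of the state.
- readout.sense(): the state, without advancing time (a new reading comes with each control period).
- imaging.camera(name): name is "scene" or "top" or "wrist"; returns a dict with "color" (384x512x3 uint8, red, green, blue), "K" (3x3 intrinsics, pixels), "view" (4x4, takes a point from world to camera coordinates). Camera axes: x right, y down, z forward; pixel columns grow to the right and rows downward; lengths in mm; the calibration is good to about 2 mm. A picture is of the moment at which its call begins. There is no depth.
- ticket.close_job(): hands the job in; it is judged then, once.
The state is a dict: "time_s": time; "joint_pos": joint angles; "qd": joint speeds; "joint_efforts": joint torques, N m; "tool_pos": TCP position; "orientation": TCP orientation; "contact_force": force on the tool from outside, world axes, zero at the start; "moment": the same for the moment, N m; "grip_width": finger opening in mm; "grasp_force": force on a finger pad.
Only numpy, scipy, OpenCV 4.12 (cv2) and the standard library are available. Lean on these libraries where they do the work, as an engineer would, in place of code of your own. Each camera call takes 0.05 s, during which the arm holds its last target. There are 200 camera calls.

## Working session

There is one attempt and no reset: what is moved stays moved. The work goes in short steps, Python scripts to look and compute and a shell command to move; the robot and the scene stay as the last step left them, time stands still between calls to the robot, and variables do not carry over. Pictures are saved under pics/ and viewed, at most 10 in all, crops included, and the job is handed in when it is done.

```bash
mkdir -p pics
python3 - <<'E'
from workcell import readout, imaging, robot
import cv2,numpy as np
ims={}
for n in ("scene","top"):
    c=imaging.camera(n); cv2.imwrite(f"pics/{n}0.png",c["color"][:,:,::-1]); np.savez(f"{n}0.npz",**c)
    print(n,c["K"].round(1).tolist(),c["view"].round(3).tolist())
print(readout.sense(), robot)
E
```

```text
scene [[444.2, 0.0, 259.6], [0.0, 444.2, 194.8], [0.0, 0.0, 1.0]] [[-0.699, 0.715, -0.015, 340.2], [0.591, 0.566, -0.574, -284.221], [-0.402, -0.41, -0.819, 1711.699], [0.0, 0.0, 0.0, 1.0]]
top [[484.8, 0.0, 269.2], [0.0, 484.8, 181.7], [0.0, 0.0, 1.0]] [[0.007, -1.0, -0.015, 23.458], [-0.983, -0.004, -0.183, 517.684], [0.183, 0.016, -0.983, 1682.699], [0.0, 0.0, 0.0, 1.0]]
{'time_s': 0.1, 'joint_pos': array([ 6.70613062e+01,  7.13052244e+00,  9.46245716e+01, -2.12319188e-03,
        7.83522420e+01, -4.73241654e+00]), 'qd': array([ 0.01794077, -0.16157996, -0.26737238,  0.11126827,  0.01353392,
       -0.033378  ]), 'joint_efforts': array([ 1.69487744e-04, -4.18878543e+01, -3.61096680e+01,  7.76360231e-02,
        4.61215165e-02, -7.38013955e-05]), 'tool_pos': array([202.89686408, 616.91892407, 213.51874567]), 'orientation': array([-1.79892858e+02, -6.78389280e-03,  1.61794147e+02]), 'contact_force': array([-0.5044774, -0.0521668, -0.3866042]), 'moment': array([0.0178766 , 0.02325214, 0.0111603 ]), 'grasp_force': 0.0, 'grip_width': 95.28617273036733} <Robot object at 0x7f5ee2ddbb60>
```

View pics/top0.png

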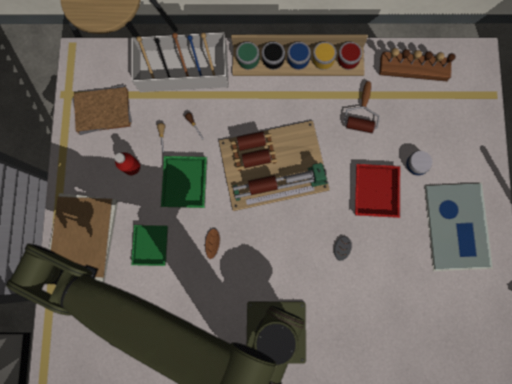

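View pics/scene0.png

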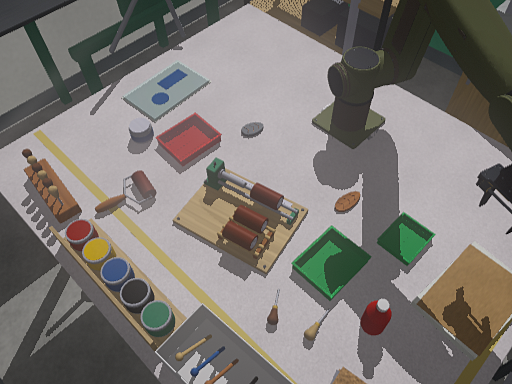

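Top view: the gauge is at about (273,165), the tested sleeve at (263,185) and the headstock at (318,175). The green look-alikes are at (185,181), the larger, and (149,245), the smaller. The larger one fits the description of tray_green. The red tray is at (377,190). I'll enlarge that area to confirm and measure.

Run:
```python
import cv2
i=cv2.imread("pics/top0.png")[115:270,130:410]
i=cv2.resize(i,None,fx=2.85,fy=2.85,interpolation=cv2.INTER_CUBIC)
cv2.imwrite("pics/crop1.png",i);print(i.shape)
```

```text
(442, 798, 3)
```

View pics/crop1.png

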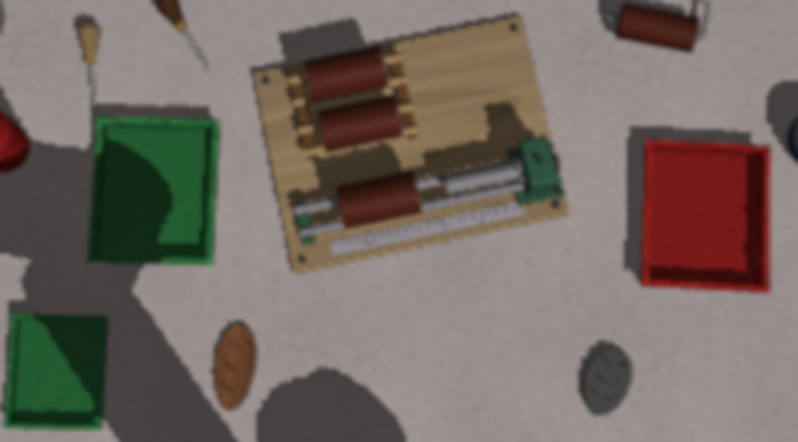

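The crop confirms the larger green tray (crop 155,190) as tray_green, with the sleeve at crop (378,199). Next I'll fit the poses from the corners.

```bash
cat > h.py <<'E'
import numpy as np
from scipy.optimize import least_squares
def proj(c,P):
    P=np.atleast_2d(P);q=P@c["view"][:3,:3].T+c["view"][:3,3];u=q@c["K"].T;return u[:,:2]/u[:,2:]
def place(p,P):
    P=np.atleast_2d(P).astype(float);a=p[2];R=np.array([[np.cos(a),-np.sin(a),0],[np.sin(a),np.cos(a),0],[0,0,1]])
    return P@R.T+[p[0],p[1],0]
def fit(obs,x0):  # obs: list of (cam,P,uv)
    f=lambda p:np.concatenate([(proj(c,place(p,P))-uv).ravel() for c,P,uv in obs])
    r=least_squares(f,x0,x_scale=[100,100,.5]);return r.x,np.abs(r.fun).max()
E
python3 - <<'E'
from h import *
t=np.load("top0.npz");s=np.load("scene0.npz")
cr=lambda a:np.array(a)/2.85+[130,115]-.32
B=[[135,180,15],[135,-180,15],[-135,-180,15],[-135,180,15]]
T=[[90,75,35],[90,-75,35],[-90,-75,35],[-90,75,35]]
o=[(t,B,cr([(253,70),(520,15),(567,213),(295,271)]))]
p,e=fit(o,[500,0,0]);print("gauge",p.round(3),np.degrees(p[2]),e)
P=[[-75,160,66.4],[-75,60,66.4],[-75,-30,66.4],[-75,-120,66.4],[-75,-146,101]]
print(place(p,P).round(1),((proj(t,place(p,P))+.32-[130,115])*2.85).round(0).tolist(),proj(s,place(p,P+B)).round(1).tolist())
for n,k in(("green",[(97,118),(219,119),(213,265),(90,263)]),("red",[(645,142),(769,146),(768,291),(642,287)])):
    q,e=fit([(t,T,cr(k))],[500,0,0]);print(n,q.round(3),np.degrees(q[2]),e,proj(s,place(q,T)).round(1).tolist())
E
```

```text
gauge [5.89505e+02 1.29140e+01 2.17000e-01] 12.431885713855033 1.0525573832450164
[[ 481.8  153.    66.4]
 [ 503.3   55.4   66.4]
 [ 522.7  -32.5   66.4]
 [ 542.1 -120.4   66.4]
 [ 547.7 -145.8  101. ]] [[295.0, 216.0], [374.0, 200.0], [445.0, 184.0], [516.0, 169.0], [539.0, 159.0]] [[295.0, 210.4], [267.9, 196.9], [244.5, 185.2], [222.0, 173.9], [214.7, 164.3], [265.8, 272.7], [171.6, 219.6], [219.0, 164.4], [308.5, 208.5]]
green [ 5.19197e+02  3.33866e+02 -7.00000e-03] -0.3779905701731023 1.0800976259981496 [[331.4, 295.3], [292.6, 262.1], [330.9, 225.2], [369.5, 254.9]]
red [ 4.89889e+02 -3.60257e+02 -4.00000e-02] -2.267487501647709 1.0723717204137984 [[181.8, 159.9], [156.8, 137.2], [195.2, 112.8], [220.6, 133.6]]
```

```bash
cat >> h.py <<'E'
from scipy.spatial.transform import Rotation as Ro
G=[589.5,12.9,0.217]
def delta(tgt,yaw=None,s=None):
    """tool-frame shift (mm) to tgt with present orientation, and turn about tool z (rad) to reach yaw"""
    from workcell import readout
    s=s or readout.sense();R=Ro.from_euler("xyz",s["orientation"],degrees=True)
    d=R.inv().apply(np.array(tgt)-s["tool_pos"])
    w=None
    if yaw is not None: w=(R.inv()*Ro.from_euler("xyz",[180,0,yaw],degrees=True)).as_rotvec().round(4)
    print("shift mm",d.round(2),"rotvec",w,"pos",s["tool_pos"].round(1),"rpy",s["orientation"].round(2))
E
python3 -c "
from h import *
p=place(G,[-75,130,0])[0];p[2]=214;print(p);delta(p,90+np.degrees(G[2]))"
```

```text
[488.26979517 123.70363546 214.        ]
shift mm [-4.2518e+02 -3.7937e+02  1.8000e-01] rotvec [-1.800e-03  9.000e-04  1.036e+00] pos [202.9 616.9 213.5] rpy [-1.7989e+02 -1.0000e-02  1.6179e+02]
```

```bash
python3 -m jog '-.0266 -.0237 0 0 0 0 0;-.0266 -.0237 0 0 0 0 0;-.0266 -.0237 0 0 0 0 0;-.0266 -.0237 0 0 0 0 0;-.0266 -.0237 0 0 0 0 0;-.0266 -.0237 0 0 0 0 0;-.0266 -.0237 0 0 0 0 0;-.0266 -.0237 0 0 0 0 0;-.0266 -.0237 0 0 0 0 0;-.0266 -.0237 0 0 0 0 0;-.0266 -.0237 0 0 0 0 0;-.0266 -.0237 0 0 0 0 0;-.0266 -.0237 0 0 0 0 0;-.0266 -.0237 0 0 0 0 0;-.0266 -.0237 0 0 0 0 0;-.0266 -.0237 0 0 0 0 0' && python3 -m jog '0 0 0 0 0 .1295 .8;0 0 0 0 0 .1295 .8;0 0 0 0 0 .1295 .8;0 0 0 0 0 .1295 .8;0 0 0 0 0 .1295 .8;0 0 0 0 0 .1295 .8;0 0 0 0 0 .1295 .8;0 0 0 0 0 .1295 .8;0 0 0 0 0 0 .8' 20
python3 - <<'E'
from h import *
from workcell import imaging,readout
import cv2
for n in("wrist","top"):
    c=imaging.camera(n);np.savez(n+"1.npz",**c);cv2.imwrite(f"pics/{n}1.png",c["color"][:,:,::-1])
    print(proj(c,place(G,[[-75,160,43],[-75,60,66.4],[-75,-30,66.4],[-75,-120,66.4]])).round(0).tolist())
E
```

```text
time_s: 1.7
tool_pos: [489.1, 122.8, 214.3]
orientation: [-180.0, -0.0, 161.8]
contact_force: [-0.1, -0.0, -0.3]
grip_width: 95.0
grasp_force: 0.0
time_s: 2.6
tool_pos: [488.6, 124.2, 214.2]
orientation: [-180.0, -0.0, 102.4]
contact_force: [-0.3, 0.1, -0.2]
grip_width: 28.5
grasp_force: 0.0
[[259.0, 150.0], [259.0, 235.0], [259.0, 299.0], [259.0, 355.0]]
[[234.0, 192.0], [261.0, 185.0], [286.0, 179.0], [311.0, 174.0]]
```

View pics/wrist1.png

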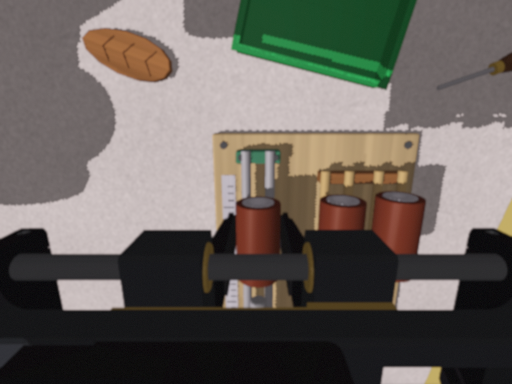

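The wrist picture shows the sleeve's free end at about (259,200) and the rod pair centred at column 257. The rods' end is near row 152, close to the predicted (259,150).

Run:
```python
from h import *
c=np.load("wrist1.npz")
print("board corners obs (214,132),(419,132):",proj(c,place(G,[[-135,180,15],[135,180,15]])).round(1).tolist())
for y in(95,105,115,120):print(y,proj(c,place(G,[[-75,y,93.4],[-102,y,66.4],[-48,y,66.4]])).round(1).tolist())
p=place(G,[-75,140,0])[0];p[2]=58;delta(p,90+np.degrees(G[2]))
```

```text
board corners obs (214,132),(419,132): [[212.0, 132.2], [421.7, 132.1]]
95 [[258.6, 215.5], [235.9, 207.7], [281.3, 207.6]]
105 [[258.6, 206.8], [235.7, 199.6], [281.5, 199.6]]
115 [[258.6, 198.0], [235.5, 191.4], [281.7, 191.4]]
120 [[258.6, 193.6], [235.4, 187.3], [281.8, 187.3]]
shift mm [  9.62  -0.38 156.29] rotvec [-0.0007 -0.      0.0027] pos [488.7 124.2 214.3] rpy [-179.96   -0.    102.59]
```

```bash
python3 -m jog '.0096 -.0004 .0195 0 0 0 .8;0 0 .0195 0 0 0 .8;0 0 .0195 0 0 0 .8;0 0 .0195 0 0 0 .8;0 0 .0195 0 0 0 .8;0 0 .0195 0 0 0 .8;0 0 .0195 0 0 0 .8;0 0 .0195 0 0 0 .8;0 0 0 0 0 0 .8' && python3 -m jog '-.0022 0 0 0 0 0 .8;-.0022 0 0 0 0 0 .8;-.0022 0 0 0 0 0 .8;-.0022 0 0 0 0 0 .8;-.0022 0 0 0 0 0 .8;-.0022 0 0 0 0 0 .8;-.0022 0 0 0 0 0 .8;-.0022 0 0 0 0 0 .8;-.0022 0 0 0 0 0 .8;-.0022 0 0 0 0 0 .8;-.0022 0 0 0 0 0 .8;-.0022 0 0 0 0 0 .8;-.0022 0 0 0 0 0 .8;-.0022 0 0 0 0 0 .8;-.0022 0 0 0 0 0 .8;-.0022 0 0 0 0 0 .8;-.0022 0 0 0 0 0 .8;-.0022 0 0 0 0 0 .8;-.0022 0 0 0 0 0 .8;-.0022 0 0 0 0 0 .8'
python3 -c "
from h import *
from workcell import readout
s=readout.sense();d=place([0,0,-G[2]],s['tool_pos']-[G[0],G[1],0]);print('gauge',d.round(1),'F',place([0,0,-G[2]],s['contact_force']).round(1))"
```

```text
time_s: 3.6
tool_pos: [483.9, 133.1, 55.5]
orientation: [-179.6, -0.0, 102.5]
contact_force: [0.8, 0.4, -0.1]
grip_width: 19.1
grasp_force: 0.0
time_s: 5.6
tool_pos: [496.0, 90.4, 58.7]
orientation: [180.0, 0.0, 102.4]
contact_force: [0.5, 2.0, 0.2]
grip_width: 19.1
grasp_force: 0.6
gauge [[-74.6  95.8  58.7]] F [[1.  1.9 0.2]]
```

```bash
cat > st.py <<'E'
from h import *
from workcell import readout
s=readout.sense();d=place([0,0,-G[2]],s['tool_pos']-[G[0],G[1],0]);print('gauge',d.round(1),'F',place([0,0,-G[2]],s['contact_force']).round(1))
E
for k in 1 2; do python3 -m jog '-.0015 0 0 0 0 0 .8;-.0015 0 0 0 0 0 .8;-.0015 0 0 0 0 0 .8;-.0015 0 0 0 0 0 .8' >/dev/null; python3 st.py;done
```

```text
gauge [[-74.6  89.9  58.6]] F [[-0.3  0.8  0.2]]
gauge [[-74.6  83.8  58.7]] F [[ 0.6  1.1 -0.3]]
```

```bash
python3 -m jog '-.001 0 0 0 0 0 .8;-.001 0 0 0 0 0 .8;-.001 0 0 0 0 0 .8;-.001 0 0 0 0 0 .8' >/dev/null; python3 st.py;python3 -m jog '-.001 0 0 0 0 0 .8;-.001 0 0 0 0 0 .8;-.001 0 0 0 0 0 .8;-.001 0 0 0 0 0 .8' >/dev/null; python3 st.py
```

```text
gauge [[-74.6  80.9  58.7]] F [[0.2 7.9 1.4]]
gauge [[-74.6  80.8  58.9]] F [[ 0.2 23.3  4. ]]
```

It stopped at TCP gauge y of about 81, which puts the sleeve centre about 20 mm from the gauge origin, at the pin's nose. The force rose steeply to 23 N. I'll hold briefly and check by picture.

```bash
python3 -m jog '-.0005 0 0 0 0 0 .8;-.0005 0 0 0 0 0 .8;0 0 0 0 0 0 .8;0 0 0 0 0 0 .8;0 0 0 0 0 0 .8' >/dev/null; python3 st.py
python3 - <<'E'
from h import *
from workcell import imaging
import cv2
a=imaging.camera("top");b=imaging.camera("scene");np.savez("top2.npz",**a)
f=lambda i,r:cv2.resize(i[r[0]:r[1],r[2]:r[3],::-1],(400,400),interpolation=cv2.INTER_CUBIC)
cv2.imwrite("pics/nose.png",np.hstack([f(a["color"],(115,215,225,325)),f(b["color"],(140,260,195,315))]))
print(((proj(a,place(G,[[-75,70,93.4],[-75,20,93.4],[-75,-30,93.4],[-75,-30,66.4]]))-[225,115])*4).round().tolist())
E
```

```text
gauge [[-74.6  80.7  58.9]] F [[ 0.8 23.7  3.5]]
[[131.0, 276.0], [187.0, 264.0], [244.0, 252.0], [243.0, 258.0]]
```

View pics/nose.png

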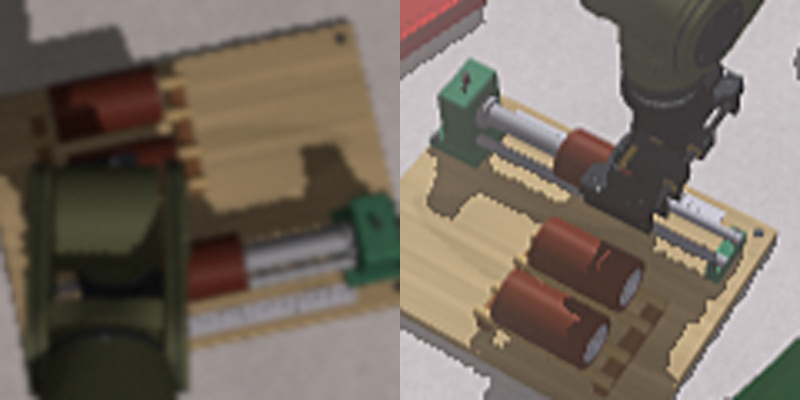

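The whole 90 mm pin is still visible, with the sleeve end at its tip (left crop 246,262). The sleeve stopped at the nose and doesn't fit, so it goes in the red tray. I'll back off, rise, open the gripper and move over the sleeve.

```bash
python3 -m jog '.006 0 0 0 0 0 .8;.01 0 0 0 0 0 .8;0 0 -.02 0 0 0 .8;0 0 -.02 0 0 0 .8;0 0 -.02 0 0 0 .2;-.018 0 0 0 0 0 0;-.018 0 0 0 0 0 0;-.018 0 0 0 0 0 0;-.018 0 0 0 0 0 0;0 0 0 0 0 0 0;0 0 0 0 0 0 0' && python3 st.py
python3 -c "
from h import *
p=place(G,[-75,22,0])[0];p[2]=48.5;delta(p,90+np.degrees(G[2]))"
```

```text
time_s: 8.9
tool_pos: [512.4, 15.3, 118.6]
orientation: [-180.0, -0.0, 102.4]
contact_force: [0.5, -0.3, -0.4]
grip_width: 69.3
grasp_force: 0.0
gauge [[-74.8  18.9 118.6]] F [[ 0.4 -0.4 -0.4]]
shift mm [ 3.1  -0.19 70.06] rotvec [-0.0004 -0.     -0.001 ] pos [512.4  15.3 118.6] rpy [-179.98   -0.    102.37]
```

```bash
python3 -m jog '.003 0 0 0 0 0 0;0 0 0 0 0 0 0;0 0 .014 0 0 0 0;0 0 .014 0 0 0 0;0 0 .014 0 0 0 0;0 0 .014 0 0 0 0;0 0 .014 0 0 0 0;0 0 0 0 0 0 0;0 0 0 0 0 0 .6;0 0 0 0 0 0 .6;0 0 0 0 0 0 .6;0 0 0 0 0 0 .6;0 0 0 0 0 0 .6;0 0 0 0 0 0 .6' 25 && python3 st.py
```

```text
time_s: 10.3
tool_pos: [512.0, 18.2, 49.0]
orientation: [180.0, 0.0, 102.4]
contact_force: [-0.8, -0.1, 2.4]
grip_width: 53.3
grasp_force: 25.0
gauge [[-74.5  21.9  49. ]] F [[-0.8  0.1  2.4]]
```

```bash
python3 -m jog '.005 0 0 0 0 0 .6;.005 0 0 0 0 0 .6;.005 0 0 0 0 0 .6;0 0 -.02 0 0 0 .6;0 0 -.02 0 0 0 .6;0 0 -.025 0 0 0 .6;0 0 -.025 0 0 0 .6;0 0 -.025 0 0 0 .6;0 0 -.025 0 0 0 .6;0 0 0 0 0 0 .6' && python3 -c "
from h import *
delta([490,-360,185],90+np.degrees(-.04))"
```

```text
time_s: 11.3
tool_pos: [510.6, 33.7, 192.1]
orientation: [179.6, 0.0, 102.5]
contact_force: [0.2, 0.0, -0.4]
grip_width: 53.5
grasp_force: 25.0
shift mm [-379.97 -105.11    6.67] rotvec [ 6.800e-03 -1.000e-04  2.575e-01] pos [510.6  33.7 192.1] rpy [1.7961e+02 4.0000e-02 1.0246e+02]
```

```bash
python3 -m jog '-.0238 -.0066 0 0 0 0 .6;-.0238 -.0066 0 0 0 0 .6;-.0238 -.0066 0 0 0 0 .6;-.0238 -.0066 0 0 0 0 .6;-.0238 -.0066 0 0 0 0 .6;-.0238 -.0066 0 0 0 0 .6;-.0238 -.0066 0 0 0 0 .6;-.0238 -.0066 0 0 0 0 .6;-.0238 -.0066 0 0 0 0 .6;-.0238 -.0066 0 0 0 0 .6;-.0238 -.0066 0 0 0 0 .6;-.0238 -.0066 0 0 0 0 .6;-.0238 -.0066 0 0 0 0 .6;-.0238 -.0066 0 0 0 0 .6;-.0238 -.0066 0 0 0 0 .6;-.0238 -.0066 0 0 0 0 .6;0 0 0 0 0 .1285 .6;0 0 0 0 0 .1285 .6;0 0 0 0 0 0 .6;0 0 0 0 0 0 .6'
python3 - <<'E'
from h import *
from workcell import imaging
import cv2
delta([490,-360,14],90+np.degrees(-.04))
i=[imaging.camera(n)["color"][:,:,::-1] for n in("wrist","scene")]
cv2.imwrite("pics/tray.png",np.hstack([cv2.resize(i[0],(400,300)),cv2.resize(i[1][60:240,80:320],(400,300))]))
E
```

```text
time_s: 13.3
tool_pos: [487.1, -360.8, 186.7]
orientation: [-179.9, -0.1, 87.9]
contact_force: [0.6, -0.2, -1.5]
grip_width: 53.3
grasp_force: 25.0
shift mm [  0.52   3.22 172.67] rotvec [-0.0019 -0.002   0.0029] pos [ 487.1 -360.8  186.7] rpy [-1.7989e+02 -1.2000e-01  8.7870e+01]
```

View pics/tray.png

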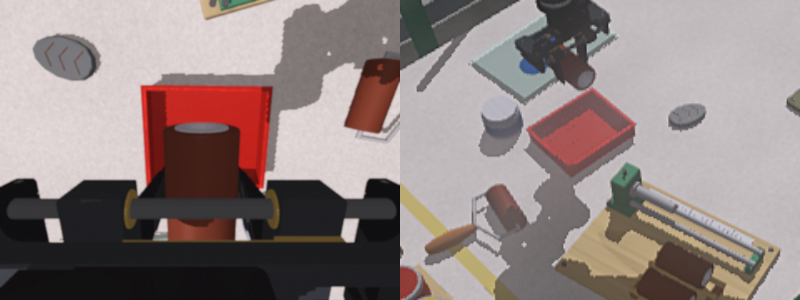

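The sleeve hangs level over the red tray, centred left to right (wrist half: sleeve at column 202, tray 142–272). Lowering now.

```bash
python3 -m jog '0 .0032 .02 0 0 0 .6;0 0 .02 0 0 0 .6;0 0 .02 0 0 0 .6;0 0 .02 0 0 0 .6;0 0 .02 0 0 0 .6;0 0 .02 0 0 0 .6;0 0 .02 0 0 0 .6;0 0 .015 0 0 0 .6;0 0 .005 0 0 0 .6;0 0 .003 0 0 0 .6;0 0 0 0 0 0 .6;0 0 0 0 0 0 .6'; python3 -m jog '0 0 .002 0 0 0 .6;0 0 .002 0 0 0 .6;0 0 .002 0 0 0 .6;0 0 .002 0 0 0 .6;0 0 0 0 0 0 .6'
```

```text
time_s: 14.6
tool_pos: [491.4, -362.3, 26.8]
orientation: [179.9, 0.1, 87.7]
contact_force: [-0.5, -0.3, -2.1]
grip_width: 53.3
grasp_force: 25.0
time_s: 15.1
tool_pos: [490.4, -361.6, 17.1]
orientation: [-180.0, -0.0, 87.7]
contact_force: [0.0, 0.8, -2.2]
grip_width: 53.5
grasp_force: 25.0
```

```bash
python3 -m jog '0 0 .001 0 0 0 .6;0 0 .001 0 0 0 .6;0 0 .001 0 0 0 .6;0 0 0 0 0 0 .6;0 0 0 0 0 0 .6'; python3 -m jog '0 0 .0005 0 0 0 .6;0 0 .0005 0 0 0 .6;0 0 0 0 0 0 .6'
```

```text
time_s: 15.6
tool_pos: [490.7, -361.8, 14.7]
orientation: [180.0, -0.0, 87.7]
contact_force: [0.4, -0.5, -2.6]
grip_width: 52.9
grasp_force: 25.0
time_s: 15.9
tool_pos: [490.8, -361.8, 13.7]
orientation: [180.0, 0.0, 87.7]
contact_force: [-0.3, -0.1, -1.0]
grip_width: 53.4
grasp_force: 25.0
```

Nearly touching: the force went from -2.6 to -1.0 N. One more millimetre, then open slowly.

```bash
python3 -m jog '0 0 .0005 0 0 0 .6;0 0 .0005 0 0 0 .6;0 0 0 0 0 0 .6' && python3 -m jog '0 0 0 0 0 0 .4;0 0 0 0 0 0 .3;0 0 0 0 0 0 .2;0 0 0 0 0 0 .2;0 0 0 0 0 0 .15;0 0 0 0 0 0 .15;0 0 -.01 0 0 0 .15;0 0 -.02 0 0 0 .15;0 0 -.03 0 0 0 .15;0 0 -.03 0 0 0 .15;0 0 -.03 0 0 0 .15;0 0 -.03 0 0 0 .15;0 0 -.03 0 0 0 .15;.03 0 0 0 0 0 .15;.03 0 0 0 0 0 .15;.03 0 0 0 0 0 .15;.03 0 0 0 0 0 .15;0 0 0 0 0 0 .15;0 0 0 0 0 0 .15'
python3 - <<'E'
from workcell import imaging
import cv2,numpy as np
i=[imaging.camera(n)["color"][:,:,::-1] for n in("top","scene")]
cv2.imwrite("pics/end.png",np.hstack([cv2.resize(i[0][110:260,220:420],(400,300)),cv2.resize(i[1][90:270,80:320],(400,300))]))
E
```

```text
time_s: 16.2
tool_pos: [490.8, -361.8, 13.6]
orientation: [-180.0, -0.0, 87.7]
contact_force: [-3.0, 2.2, 5.1]
grip_width: 53.4
grasp_force: 25.0
time_s: 18.1
tool_pos: [495.7, -241.8, 193.5]
orientation: [179.9, 0.1, 87.8]
contact_force: [-1.0, -0.3, 0.2]
grip_width: 80.9
grasp_force: 0.0
```

View pics/end.png

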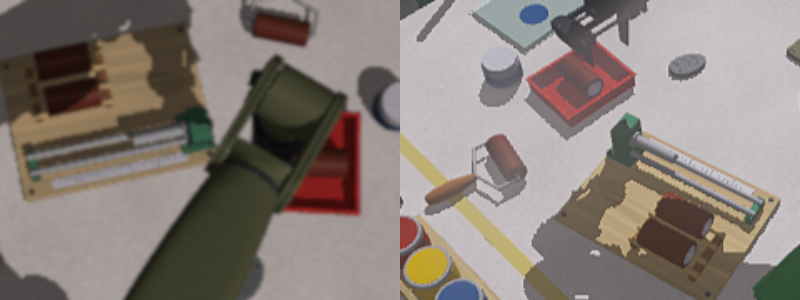

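The sleeve lies flat in the red tray (right half, about 580,78). The waiting sleeves are in place and the gripper is clear. I'll let it settle for a moment, then hand in.

```bash
python3 -m jog '0 0 0 0 0 0 .15;0 0 0 0 0 0 .15;0 0 0 0 0 0 .15;0 0 0 0 0 0 .15;0 0 0 0 0 0 .15' && python3 -c "
from workcell import ticket;print(ticket.close_job())"
```

```text
time_s: 18.7
tool_pos: [495.5, -242.0, 192.6]
orientation: [-180.0, -0.0, 87.7]
contact_force: [-1.0, 0.1, 0.1]
grip_width: 80.8
grasp_force: 0.0
the job is handed in; nothing more can be done
None
```

The sleeve stopped at the nose of the gauge pin, so it doesn't fit; I laid it on its side in the red tray, left the waiting sleeves and everything else alone, and handed the job in at 18.7 s, with no verdict returned.

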